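# Put the nested soap-dish lids back on the pan and lift off the outer cover alone

## Robot

A 7-joint arm with a two-finger parallel gripper is mounted at the origin on the work surface. World frame = base frame: x ahead of the robot, y to its left, z up, the work surface at z = 0. Lengths are in m, angles in rad, forces in N, time in s.
With the tool pointing down it reaches from about 0.425 to 0.8 m from the base axis. Payload 8.3 kg.
Tool frame: the origin (TCP) lies at the very end of the fingers, on their centre line; the grasp point (between the pads) lies 19 mm behind it; z points along the fingers, y is the line along which they close (so a half turn about z gives the same grasp; the last joint's range is limited). The gripper opens to 85 mm and grips with 20 to 120 N. Pads are 22 mm wide; open, the fingers measure 114 mm over their backs; the gripper's body (76 mm by 85 mm) begins 54 mm behind the grasp point. The pads swing forward as they close: fully open they stand 13 mm farther back than shut.
Start: joints at [-1.31, 0.383, 0.016, 1.37, -0.006, 1.388, -0.046], TCP at [0.199, 0.593, 0.231] pointing down, gripper open.
Joint ranges: [-2.95, 2.95], [-0.25, 2.06], [-1.52, 1.56], [0.18, 2.33], [-1.44, 4.58], [0.02, 2.06], [-3.01, 3.01]. Speed limits (rad/s): [2.39, 2.39, 3.01, 3.01, 3.14, 3.14, 3.14].

## Interface

Orientations are given as a unit quaternion [w, x, y, z].
In Python, from rig import readout, imaging, order gives the robot as it stands.
- The arm moves only by the shell command python3 -m inch 'ROWS' [FORCE]. ROWS is a JSON object of lists of equal length, an entry for each row: "grip": the finger opening in m, from 0 to 0.0854; "offset": the shift along the tool's x, y, z in m, a list of three; "twist": the turn, a rotation vector about the tool's x, y, z in degrees, a list of three. In form: {"grip": [grip, ...], "offset": [[tx, ty, tz], ...], "twist": [[rx, ry, rz], ...]}. A call has exactly 8 rows; each row is the pose to reach, as a shift and turn from the pose commanded when the call began, along the tool's axes at that moment; what a row does not reach only later rows make up. A row lasts 1/12 s, in which the tool goes at most 41.7 mm and 7.16 degrees, less where a joint would pass 70% of its speed; a pose out of reach is approached as far as the arm can. A call with a gripper value outside its range is refused whole. The fingers move at their own pace and stop on an object; FORCE is the grip in N (left out, the last holds). Time passes only in rows, so rows that repeat a pose let the fingers close, or fill a call up. It gives the time, the measured TCP pose, the force, the opening and the grip force at its end, in the units of the state.
- readout.state(): the state, without advancing time (a new reading comes with each control period).
- imaging.capture(name): name is "scene" or "side" or "wrist"; returns (picture, depth): 400x640x3 uint8, red, green, blue; 400x640 float32, m along the optical axis (not along the pixel's ray), 0 where there is no reading.
- imaging.calibration(name): a dict with "fx", "fy", "cx", "cy" (pixels), "rvec" (rotation vector, rad) and "tvec" (3), from world to camera coordinates, as OpenCV has them. Camera axes: x right, y down, z forward; pixel columns grow to the right and rows downward; lengths in m; the calibration is good to about 2 mm. A picture is of the moment at which its call begins: read the wrist's pose just before it. calibration takes no time and is no camera call; for the wrist camera it gives the pose at the moment of the call.
- order.finish_job(): hands the job in; it is judged then, once.
The state is a dict: "t": time; "qpos": joint angles; "qd": joint speeds; "tau": joint torques, N m; "eef_pos": TCP position; "ee_rot": TCP orientation; "force": force on the tool from outside, world axes, zero at the start; "moment": the same for the moment, N m; "gripper_width": finger opening in m; "gripper_force": force on a finger pad.
Only numpy, scipy, OpenCV 4.12 (cv2) and the standard library are available. Lean on these libraries where they do the work, as an engineer would, in place of code of your own. Each camera call takes 0.05 s, during which the arm holds its last target. There are 200 camera calls.

## Task

The soap dish's steel drip pan stands rinsed on the aluminium shelf, and its two lids are still nested on the counter: the inner strainer lid with the bar of soap on it, and the outer cover on top. Take both lids together by the strainer's thick rim, carry them level and lower them (do not drop them) onto the pan until the strainer is fully seated in it with the cover still on. Then lift the outer cover alone (it has a handle), leaving the strainer and the soap undisturbed in the pan and everything else where it is, so that I can take the soap: finish while still holding the cover in the gripper, roughly level, at least 10 cm above where it sat.

Things in the scene. Friction and masses are not known exactly. Their poses are not given: they have to be found in the camera images.
- pan: drip pan of the soap dish: open steel pan, outside 58 (its x) by 98 mm (its y), 32 mm high, walls 2.5 mm, mouth 53 by 93 mm; loose, 0.2 kg, upright on the aluminium shelf. Origin: centre of its underside; z up. The shelf is a level sheet 130 mm deep, its top 100 mm above the counter, before a low tiled splashback 105 mm high
- strainer: inner strainer lid, steel, about 0.16 kg, long side along its y. Hollow plug 46 (x) by 86 (y) mm, 12 mm deep, drops into the pan's mouth; above it a thick rim, its widest part, 64 by 104 mm, 12 to 26 mm above its origin, rests on the pan's edge. Slatted floor, top at 15 mm. Origin: centre of the plug's underside, on the counter at the start; seated, 20 mm above the pan's origin, either way round
- strainer_rim (a point): centre of the strainer's thick rim, on its axis, half-way up the rim (19 mm above the strainer's origin). Fingers closing along its x on the rim's long sides (64 mm wide) carry the strainer with the cover and the soap riding on it; the cover just above is 2.5 mm narrower on each side, so it is not gripped
- cover: outer cover of the soap dish, steel, about 0.14 kg, long side along its y: outside 59 (x) by 99 (y) mm, rests on top of the strainer's rim with a lip 5 mm deep inside it, with 1.5 mm of play. Origin: centre of the underside of the lip; nested, it is 21 mm above the strainer's origin. Its flat roof is 22 mm above its origin, the handle's top 40 mm
- cover_handle (a point): centre of the cover's handle, an upright steel strap 12 mm thick (x), 46 mm long (y), 18 mm high (22 to 40 mm above the cover's origin); this point is 31 mm above the cover's origin. Fingers close on it along x
- soap: bar of soap, 40 (x) by 66 (y) by 20 mm, loose on the strainer's floor, hidden under the cover at the start. Origin: centre of its underside
- mug: teal mug on the shelf, 76 mm wide, 85 mm high, bystander; origin: centre of its underside
- jar: small glass jar with a metal cap on the shelf, 58 mm wide, 80 mm high, bystander; origin: centre of its underside
- tumbler: open steel tumbler on the counter, 72 mm wide, 105 mm high, bystander; origin: centre of its underside
- bottle: white plastic bottle on the counter, 60 mm wide, 160 mm high, bystander; origin: centre of its underside
- ladle: red plastic ladle lying on the counter, bowl 76 mm wide and 26 mm high, handle 270 mm long; bystander; origin: under the centre of the bowl, the handle runs along its y
- scrubber: wooden scrubbing brush lying bristles down on the counter, 55 by 140 by 36 mm, bystander; origin: centre of its underside
Things that resemble listed ones, but are neither listed nor needed, are in the scene too. Leave any green, purple or red look-alike of the strainer alone.

How it is judged:
On the way, in this order (a step that is already met when the one before it is completed fails the run):
1. the strainer is fully seated in the pan with the cover still on it (z of strainer in the frame of pan below 0.0225 m and horizontal distance between strainer and pan below 0.007 m and angle between strainer's own z axis and vertical below 0.05 rad and z of cover in the frame of strainer below 0.024 m and contact force between strainer and pan above 0.5 N), for 0.2 s.
2. the cover alone is lifted 10 cm off the seated strainer, in the gripper (z of cover in the frame of strainer above 0.115 m and contact force between the fingers and cover above 1 N and z of strainer in the frame of pan below 0.0225 m), for 0.2 s.
At the end, for the whole second after the job is handed in: The cover is held still in the gripper, tilted less than 20 degrees, at least 94 mm above where it sat, touching nothing but the fingers; the strainer sits in the pan (within 2.5 mm of fully down, level, untouched) with the soap flat on it, and the pan is within 25 mm of where it stood (all of step 2 and angle between cover's own z axis and vertical below 0.35 rad and linear speed of cover below 0.05 m/s and contact force between each of the fingers, cover and strainer below 0.1 N and contact force between cover and shelf below 0.1 N and horizontal distance between strainer and pan below 0.007 m and angle between each of strainer, pan's own z axis and vertical below 0.05 rad and linear speed of strainer below 0.02 m/s and horizontal distance between soap and strainer below 0.02 m and z of soap in the frame of strainer between 0.012 and 0.019 m and angle between soap's own z axis and vertical below 0.1 rad and distance of pan from where it was at the start of the episode below 0.025 m); the arm keeps its last pose, push and grip.
It fails at once if the cover comes off the strainer while the strainer is not seated in the pan, or the strainer is disturbed after that (z of cover in the frame of strainer above 0.028 m and (z of strainer in the frame of pan above 0.025 m or horizontal distance between strainer and pan above 0.009 m or angle between strainer's own z axis and vertical above 0.08 rad)).
It fails at once if the lids are dropped: the strainer falls (over 0.4 m/s) with no finger on it or the cover (linear speed of strainer above 0.4 m/s and contact force between the fingers and strainer below 0.05 N and contact force between the fingers and cover below 0.05 N).
It fails at once if the strainer is tilted more than 25 degrees (angle between strainer's own z axis and vertical above 0.44 rad).
It fails at once if the pan is pushed more than 25 mm or tipped (distance of pan from where it was at the start of the episode above 0.025 m or angle between pan's own z axis and vertical above 0.3 rad).
It fails at once if a bystander is moved more than 30 mm or knocked over (distance of any of mug, jar, tumbler, bottle, ladle, scrubber from where it was at the start of the episode above 0.03 m or angle between any of mug, jar, tumbler, bottle's own z axis and vertical above 0.5 rad).
It also fails if it takes over 58 s, if anything falls off the work surface, if the arm or the gripper's body presses on something with over 40 N, if the wrist force passes 120 N, or if a joint passes its speed limit or range.

## Working session

There is one attempt and no reset: what is moved stays moved. The work goes in short steps, Python scripts to look and compute and a shell command to move; the robot and the scene stay as the last step left them, time stands still between calls to the robot, and variables do not carry over. Pictures are saved under pics/ and viewed, at most 10 in all, crops included, and the job is handed in when it is done.

```bash
ls; mkdir -p pics; cat > h.py <<'E'
import numpy as np, cv2
from rig import readout, imaging, order
from scipy.spatial.transform import Rotation as R
def cap(n):
    c=imaging.calibration(n); p,d=imaging.capture(n)
    K=np.array([[c['fx'],0,c['cx']],[0,c['fy'],c['cy']],[0,0,1]])
    return p,d,K,R.from_rotvec(np.ravel(c['rvec'])).as_matrix(),np.ravel(c['tvec'])
def world(d,K,Rm,t):
    v,u=np.mgrid[:d.shape[0],:d.shape[1]]
    P=np.stack([(u-K[0,2])/K[0,0]*d,(v-K[1,2])/K[1,1]*d,d],-1)
    W=(P-t)@Rm; W[d<=0]=np.nan
    return W
E
python3 - <<'E'
from h import *
ps=[]
for n in("scene","side","wrist"):
    p,d,K,Rm,t=cap(n); np.savez(f"{n}0.npz",p=p,d=d,K=K,R=Rm,t=t)
    cv2.imwrite(f"pics/{n}0.png",p[...,::-1]); print(n,-Rm.T@t,Rm[2],K[0,0],(d>0).mean())
print(readout.state())
E
```

```text
pics
scene [1.32651044 0.6241114  0.87184651] [-0.65202429 -0.50405033 -0.56638997] 381.73399018886585 0.99605078125
side [-0.29155272 -0.99774882  0.97904212] [ 0.4995469   0.63135513 -0.59316405] 444.1204615963299 0.99142578125
wrist [0.13354119 0.61481953 0.3738578 ] [ 0.25809239 -0.08801472 -0.96210276] 285.64109594314647 0.9955625
{'t': 0.15, 'qpos': array([-1.30987218,  0.38408039,  0.01641785,  1.37092346, -0.00629016,
        1.38817796, -0.04650353]), 'qd': array([-0.00155579, -0.00248022,  0.00074927, -0.0039792 , -0.00272068,
        0.00048511,  0.0003778 ]), 'tau': array([ 2.20882641e-03, -6.28153610e+01,  8.45988505e-01, -3.72170627e+01,
        1.68559531e-02,  1.09189324e-02, -8.92820793e-06]), 'eef_pos': array([0.19873588, 0.59215203, 0.23048201]), 'ee_rot': array([-1.04561148e-04,  1.61194292e-01,  9.86922392e-01, -7.62432664e-04]), 'force': array([ 0.22668495, -0.80466374, -0.3759194 ]), 'moment': array([-0.02724495, -0.00041057,  0.01210962]), 'gripper_force': 0.0, 'gripper_width': 0.0857356477289738}
```

View pics/scene0.png

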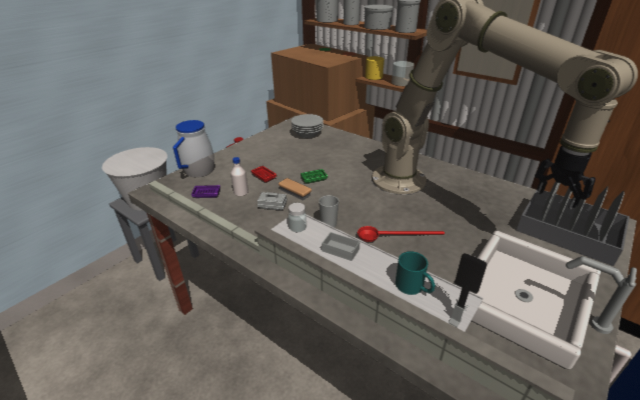

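View pics/side0.png

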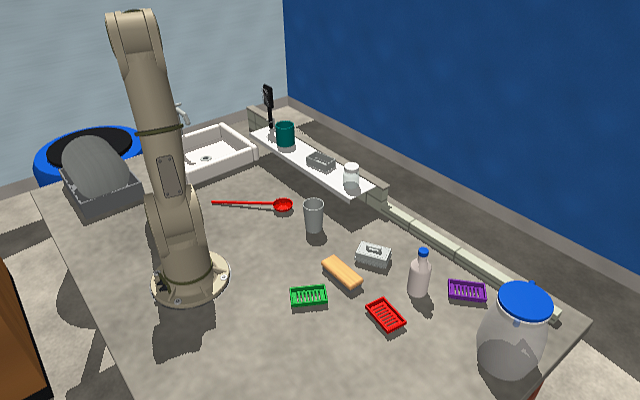

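The scene view shows the lids at (271,201), the pan at (341,245), the mug at (411,272), the jar at (297,218) and the tumbler at (328,210). In the side view the lids are at (373,254) and the pan at (320,161).

```bash
python3 - <<'E'
from h import *
W={};P={}
for n in("scene","side"):
    z=np.load(n+"0.npz"); W[n]=world(z['d'],z['K'],z['R'],z['t']);P[n]=z['p']
for n,o,(u,v) in [("scene","lids",(271,201)),("side","lids",(373,254)),("scene","pan",(341,245)),("side","pan",(320,161)),("scene","jar",(297,210)),("side","jar",(351,170)),("scene","mug",(408,260)),("side","mug",(285,128)),("scene","tum",(328,203)),("side","tum",(313,210)),("side","scrub",(342,272)),("side","bottle",(420,265)),("scene","bottle",(239,180)),("side","shelf",(335,178)),("scene","shelf",(370,265))]:
    print(n,o,W[n][v,u].round(3),P[n][v,u])
a={}
for o,boxs,zlo,zhi in [("lids",{"scene":(250,185,295,215),"side":(350,235,396,275)},.012,.075),("pan",{"scene":(315,228,368,262),"side":(300,148,340,174)},.108,.15)]:
  allp=[]
  for n,(u0,v0,u1,v1) in boxs.items():
    w=W[n][v0:v1,u0:u1].reshape(-1,3); w=w[(w[:,2]>zlo)&(w[:,2]<zhi)]
    for lo,hi in ((zlo,zhi),(.012,.03),(.038,.05),(.05,.07),(.125,.14)):
      q=w[(w[:,2]>=lo)&(w[:,2]<hi)]
      if len(q)<10: continue
      r=cv2.minAreaRect(q[:,:2].astype(np.float32)*1000)
      print(o,n,(lo,hi),len(q),np.round(r[0],1),np.round(r[1],1),round(r[2],1),'z',np.percentile(q[:,2],[2,50,98]).round(4))
E
```

```text
scene lids [ 0.505 -0.277  0.045] [148 147 142]
side lids [ 0.468 -0.31   0.043] [243 245 244]
scene pan [0.602 0.121 0.102] [140 139 136]
side pan [0.628 0.145 0.107] [194 199 191]
scene jar [ 0.628 -0.029  0.182] [181 176 171]
side jar [ 0.597 -0.062  0.178] [183 185 179]
scene mug [0.594 0.336 0.157] [30 71 67]
side mug [0.602 0.331 0.184] [ 21 112 108]
scene tum [ 0.416 -0.071  0.073] [119 119 115]
side tum [ 0.416 -0.08   0.105] [148 149 144]
side scrub [ 0.348 -0.302  0.037] [249 210 130]
side bottle [ 0.479 -0.477  0.114] [179 167 161]
scene bottle [ 0.51  -0.445  0.079] [169 157 151]
side shelf [0.598 0.022 0.103] [250 249 247]
scene shelf [0.621 0.237 0.101] [180 174 171]
lids scene (0.012, 0.075) 500 [ 442.5 -307. ] [161.3 110.3] 19.3 z [0.0132 0.0382 0.0615]
lids scene (0.012, 0.03) 156 [ 442.6 -293.6] [160.2  98.5] 12.9 z [0.0125 0.0224 0.0297]
lids scene (0.038, 0.05) 216 [ 445.1 -304.5] [135.7 116.7] 28.7 z [0.0383 0.0434 0.0471]
lids scene (0.05, 0.07) 37 [ 483.9 -293.1] [19.8 46.4] 20.7 z [0.053  0.0602 0.0639]
lids side (0.012, 0.075) 724 [ 441.8 -319.2] [153.4 103.7] 29.1 z [0.0161 0.0435 0.0635]
lids side (0.012, 0.03) 154 [ 466.8 -319.5] [ 56.1 119.9] 59.0 z [0.0145 0.0236 0.0293]
lids side (0.038, 0.05) 407 [ 441.8 -319. ] [152.5 100.1] 30.0 z [0.0391 0.0451 0.0493]
lids side (0.05, 0.07) 67 [ 475.5 -300.9] [34.8 84.6] 25.0 z [0.0514 0.0611 0.0654]
pan scene (0.108, 0.15) 504 [622.8 133.5] [141.2 102. ] 7.5 z [0.1086 0.1221 0.1338]
pan scene (0.125, 0.14) 199 [619.9 132.8] [63.3 98.8] 11.8 z [0.1252 0.1298 0.1342]
pan side (0.108, 0.15) 372 [634.6 136.3] [188.1 112.2] 17.4 z [0.1083 0.1214 0.1363]
pan side (0.125, 0.14) 143 [619.7 132.2] [ 69.  106.5] 9.4 z [0.1254 0.1308 0.1369]
```

```bash
cat >> h.py <<'E'
def go(pos,yaw=None):
    """offset/twist (tool axes) from the measured pose to world pos with tool y at yaw deg, tool pointing down"""
    s=readout.state(); q=s['ee_rot']; Rm=R.from_quat([q[1],q[2],q[3],q[0]])
    o=Rm.inv().apply(np.array(pos)-s['eef_pos'])*1000
    if yaw is None: return o.round(1)
    a=np.radians(yaw); y=np.array([np.cos(a),np.sin(a),0]); z=np.array([0,0,-1.]); x=np.cross(y,z)
    T=R.from_matrix(np.stack([x,y,z],1))
    return o.round(1),np.degrees((Rm.inv()*T).as_rotvec()).round(2)
E
python3 - <<'E'
from h import *
for p in ((.3,.5,.35),(.42,.35,.36),(.5,.1,.36),(.46,-.25,.33)): print(go(p,20))
E
```

```text
(array([-125.3,  -55.3, -119.4]), array([-8.000e-02,  4.000e-02,  5.145e+01]))
(array([-286.8, -159.4, -129.3]), array([-8.000e-02,  4.000e-02,  5.145e+01]))
(array([-442.2, -370.9, -128.9]), array([-8.000e-02,  4.000e-02,  5.145e+01]))
(array([-515.6, -715.4,  -98.4]), array([-8.000e-02,  4.000e-02,  5.145e+01]))
```

```bash
python3 -m inch '{"grip":[0.085,0.085,0.085,0.085,0.085,0.085,0.085,0.085],"offset":[[-0.02,-0.01,-0.03],[-0.04,-0.02,-0.06],[-0.07,-0.03,-0.08],[-0.1,-0.045,-0.1],[-0.13,-0.06,-0.12],[-0.16,-0.08,-0.125],[-0.19,-0.1,-0.13],[-0.22,-0.12,-0.13]],"twist":[[0,0,2],[0,0,5],[0,0,8],[0,0,12],[0,0,15],[0,0,18],[0,0,22],[0,0,25]]}' && python3 -c "
from h import *
for p in ((.42,.35,.36),(.5,.1,.36),(.46,-.25,.33)): print(go(p,20))"
```

```text
t: 0.82
eef_pos: [0.3703, 0.4075, 0.3625]
ee_rot: [0.0, 0.373, 0.928, 0.001]
force: [0.8, 0.2, -0.2]
gripper_width: 0.085
gripper_force: 0.0
(array([-75.6,  -7.1,   2.4]), array([ 0.09, -0.04, 26.24]))
(array([-306.3, -132.4,    2.1]), array([ 0.09, -0.04, 26.24]))
(array([-519.5, -412.9,   31.6]), array([ 0.09, -0.04, 26.24]))
```

```bash
python3 -m inch '{"grip":[0.085,0.085,0.085,0.085,0.085,0.085,0.085,0.085],"offset":[[-0.038,-0.01,0],[-0.076,-0.02,0],[-0.114,-0.035,0],[-0.152,-0.05,0],[-0.19,-0.07,0],[-0.228,-0.09,0],[-0.265,-0.11,0],[-0.3,-0.132,0]],"twist":[[0,0,3],[0,0,6],[0,0,10],[0,0,13],[0,0,16],[0,0,19],[0,0,23],[0,0,26]]}' && python3 -c "
from h import *
for p in ((.5,.0,.36),(.46,-.25,.33)): print(go(p,20))"
```

```text
t: 1.48
eef_pos: [0.4953, 0.1069, 0.3611]
ee_rot: [-0.0, 0.572, 0.82, -0.0]
force: [1.2, -0.3, -0.3]
gripper_width: 0.0852
gripper_force: 0.0
(array([-101.9,  -32.6,    1.1]), array([-0.01, -0.01,  0.25]))
(array([-322.6, -156.6,   31.1]), array([-0.01, -0.01,  0.25]))
```

```bash
python3 -m inch '{"grip":[0.085,0.085,0.085,0.085,0.085,0.085,0.085,0.085],"offset":[[-0.037,-0.015,0],[-0.074,-0.031,0],[-0.111,-0.048,0.006],[-0.148,-0.066,0.013],[-0.185,-0.084,0.02],[-0.222,-0.103,0.026],[-0.259,-0.122,0.03],[-0.296,-0.141,0.03]],"twist":[[0,0,0],[0,0,0],[0,0,0],[0,0,0],[0,0,0],[0,0,0],[0,0,0],[0,0,0]]}' && python3 -m inch '{"grip":[0.085,0.085,0.085,0.085,0.085,0.085,0.085,0.085],"offset":[[-0.02,-0.01,0],[-0.02,-0.01,0],[-0.02,-0.01,0],[-0.02,-0.01,0],[-0.02,-0.01,0],[-0.02,-0.01,0],[-0.02,-0.01,0],[-0.02,-0.01,0]],"twist":[[0,0,0],[0,0,0],[0,0,0],[0,0,0],[0,0,0],[0,0,0],[0,0,0],[0,0,0]]}' && python3 - <<'E'
from h import *
p,d,K,Rm,t=cap("wrist"); np.savez("wrist1.npz",p=p,d=d,K=K,R=Rm,t=t)
cv2.imwrite("pics/wrist1.png",p[...,::-1]); W=world(d,K,Rm,t)
for lo,hi in ((.012,.03),(.04,.047),(.053,.07)):
    m=((W[...,2]>lo)&(W[...,2]<hi)&(np.hypot(W[...,0]-.48,W[...,1]+.295)<.08)).astype(np.uint8)
    for c in cv2.findContours(m,0,1)[0]:
        if cv2.contourArea(c)<80: continue
        mm=np.zeros_like(m); cv2.drawContours(mm,[c],0,1,-1); q=W[(mm&m)>0]
        r=cv2.minAreaRect((q[:,:2]*1000).astype(np.float32)); print((lo,hi),len(q),[np.round(x,1) for x in r],np.median(q[:,2]), cv2.boundingRect(c))
E
```

```text
t: 2.15
eef_pos: [0.4653, -0.2187, 0.3305]
ee_rot: [-0.001, 0.57, 0.822, 0.0]
force: [1.5, 0.3, 0.0]
gripper_width: 0.0851
gripper_force: 0.0
t: 2.82
eef_pos: [0.4643, -0.2386, 0.3313]
ee_rot: [-0.0, 0.57, 0.822, 0.0]
force: [0.4, -0.3, 0.3]
gripper_width: 0.0846
gripper_force: 0.0
(0.012, 0.03) 154 [array([ 463.6, -254. ]), array([69.7, 29.6]), np.float64(6.4)] 0.026312686669182465 (291, 167, 42, 21)
(0.04, 0.047) 1994 [array([ 481.7, -296.7]), array([59., 99.]), np.float64(28.3)] 0.044604878962269556 (292, 171, 45, 64)
(0.053, 0.07) 241 [array([ 481.7, -296.4]), array([12. , 45.6]), np.float64(28.2)] 0.061730611178386005 (309, 191, 12, 31)
```

View pics/wrist1.png

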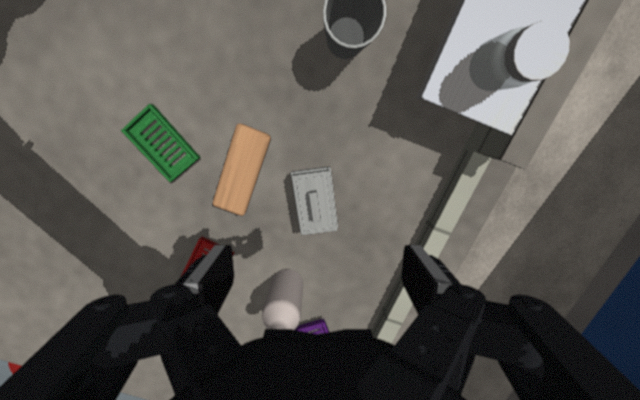

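The lids' roof rectangle (59×99 mm) is at (314,200), with the handle at (312,205). The scrubber is clear to the left and the jar is at top right. I'll check fingertip depth, then look at the pan from above.

```bash
python3 - <<'E'
from h import *
z=np.load("wrist1.npz"); W=world(z['d'],z['K'],z['R'],z['t']); s=readout.state()
q=s['ee_rot'];Rm=R.from_quat([q[1],q[2],q[3],q[0]])
T=Rm.inv().apply((W-s['eef_pos']).reshape(-1,3)).reshape(W.shape)
m=z['d']<.26
m[:, :]&=(z['d']>0)
for sl in (slice(0,320),slice(320,640)):
    mm=m.copy(); mm[:,:sl.start]=0; mm[:,sl.stop:]=0
    t=T[mm]; i=t[:,2]>np.nanmax(t[:,2])-.01
    print(len(t),t[:,2].max(),t[i].mean(0),t[i].min(0),t[i].max(0))
print(go((.61,.19,.33),10))
E
```

```text
25752 -0.012941987031001209 [ 0.00309967 -0.04304867 -0.01920866] [-0.01086201 -0.05504753 -0.0229387 ] [ 0.01191677 -0.04139003 -0.01294199]
25576 0.15054719605631015 [0.15210178 0.20743646 0.14938493] [0.14766139 0.19474602 0.14768983] [0.15469015 0.21964466 0.1505472 ]
(array([350.5, 286.8,   1.4]), array([ 1.000e-02, -1.000e-02,  1.052e+01]))
```

```bash
python3 -m inch '{"grip":[0.085,0.085,0.085,0.085,0.085,0.085,0.085,0.085],"offset":[[0.03,0.015,0],[0.062,0.035,0],[0.094,0.06,0],[0.126,0.085,0],[0.158,0.11,0],[0.19,0.135,0],[0.222,0.16,0],[0.254,0.185,0]],"twist":[[0,0,1],[0,0,2],[0,0,3],[0,0,5],[0,0,6],[0,0,8],[0,0,9],[0,0,10.5]]}' && python3 -m inch '{"grip":[0.085,0.085,0.085,0.085,0.085,0.085,0.085,0.085],"offset":[[0.02,0.02,0],[0.04,0.04,0],[0.06,0.06,0],[0.075,0.08,0],[0.075,0.083,0],[0.075,0.083,0],[0.075,0.083,0],[0.075,0.083,0]],"twist":[[0,0,0],[0,0,0],[0,0,0],[0,0,0],[0,0,0],[0,0,0],[0,0,0],[0,0,0]]}' && python3 - <<'E'
from h import *
p,d,K,Rm,t=cap("wrist"); np.savez("wrist2.npz",p=p,d=d,K=K,R=Rm,t=t)
cv2.imwrite("pics/wrist2.png",p[...,::-1]); W=world(d,K,Rm,t)
for lo,hi in ((.098,.106),(.127,.138)):
    m=((W[...,2]>lo)&(W[...,2]<hi)&(np.hypot(W[...,0]-.62,W[...,1]-.133)<.075)).astype(np.uint8)
    for c in cv2.findContours(m,0,1)[0]:
        if cv2.contourArea(c)<80: continue
        mm=np.zeros_like(m); cv2.drawContours(mm,[c],0,1,-1); q=W[(mm&m)>0]
        r=cv2.minAreaRect((q[:,:2]*1000).astype(np.float32)); print((lo,hi),len(q),[np.round(x,1) for x in r],np.median(q[:,2]), cv2.boundingRect(c))
print(go((.46,-.25,.25),28.2))
E
```

```text
t: 3.53
eef_pos: [0.5488, 0.0655, 0.3315]
ee_rot: [-0.0, 0.643, 0.766, 0.0]
force: [1.1, -0.7, 1.2]
gripper_width: 0.0849
gripper_force: 0.0
t: 4.2
eef_pos: [0.6172, 0.1502, 0.3317]
ee_rot: [0.0, 0.644, 0.765, 0.0]
force: [0.3, -0.8, -1.2]
gripper_width: 0.0855
gripper_force: 0.0
(0.098, 0.106) 8122 [array([622.1, 133. ]), array([149.8, 143.4]), np.float64(89.4)] 0.10160711070383564 (263, 129, 111, 109)
(0.127, 0.138) 600 [array([620.4, 131.8]), array([57.5, 98.3]), np.float64(10.8)] 0.13271341798896336 (293, 152, 48, 78)
(array([-367.4, -223.4,   81.7]), array([  0.03,   0.  , -18.34]))
```

View pics/wrist2.png

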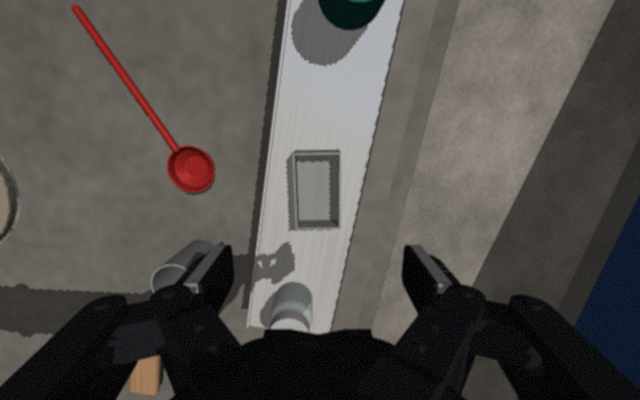

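The pan's rim is at (316,190), standing clear of the jar (293,305), with the ladle off to the left. Now I go to the lids.

```bash
python3 -m inch '{"grip":[0.085,0.085,0.085,0.085,0.085,0.085,0.085,0.085],"offset":[[-0.035,-0.02,0],[-0.07,-0.04,0],[-0.105,-0.06,0],[-0.14,-0.08,0],[-0.175,-0.1,0],[-0.21,-0.12,0],[-0.245,-0.14,0],[-0.28,-0.16,0.01]],"twist":[[0,0,-2],[0,0,-4],[0,0,-7],[0,0,-9],[0,0,-11],[0,0,-14],[0,0,-16],[0,0,-18.3]]}' && python3 - <<'E'
from h import *
print(go((.4817,-.2966,.2),28.2))
E
```

```text
t: 4.92
eef_pos: [0.5071, -0.1546, 0.3235]
ee_rot: [0.002, 0.513, 0.858, 0.001]
force: [1.4, -0.4, 0.8]
gripper_width: 0.0851
gripper_force: 0.0
(array([-112.9,  -90.2,  123.3]), array([0.25, 0.09, 0.09]))
```

```bash
python3 -m inch '{"grip":[0.085,0.085,0.085,0.085,0.085,0.085,0.085,0.085],"offset":[[-0.02,-0.018,0.02],[-0.04,-0.036,0.045],[-0.06,-0.054,0.07],[-0.08,-0.07,0.095],[-0.1,-0.085,0.12],[-0.1,-0.085,0.14],[-0.1,-0.085,0.15],[-0.1,-0.085,0.15]],"twist":[[0,0,0],[0,0,0],[0,0,0],[0,0,0],[0,0,0],[0,0,0],[0,0,0],[0,0,0]]}' && python3 - <<'E'
from h import *
p,d,K,Rm,t=cap("wrist"); W=world(d,K,Rm,t); 
for lo,hi in ((.04,.048),(.053,.07)):
    m=(W[...,2]>lo)&(W[...,2]<hi)&(np.hypot(W[...,0]-.48,W[...,1]+.295)<.08)
    q=W[m]; print(len(q),cv2.minAreaRect((q[:,:2]*1000).astype(np.float32)) if len(q)>3 else '')
print(go((.4817,-.2966,-.002),28.2))
E
```

```text
t: 5.58
eef_pos: [0.4792, -0.2795, 0.1695]
ee_rot: [-0.002, 0.514, 0.858, 0.0]
force: [-1.6, -0.1, 0.5]
gripper_width: 0.0853
gripper_force: 0.0
5038 ((481.8421325683594, -296.7519226074219), (59.06171798706055, 99.12059020996094), 28.25673484802246)
635 ((481.65484619140625, -296.23809814453125), (11.8111572265625, 46.047576904296875), 28.542064666748047)
(array([-16.1,  -6.9, 173.1]), array([-0.01, -0.08,  0.07]))
```

```bash
python3 -m inch '{"grip":[0.085,0.085,0.085,0.085,0.085,0.085,0.085,0.085],"offset":[[-0.008,-0.0035,0.01],[-0.016,-0.007,0.03],[-0.016,-0.007,0.05],[-0.016,-0.007,0.075],[-0.016,-0.007,0.1],[-0.016,-0.007,0.12],[-0.016,-0.007,0.14],[-0.016,-0.007,0.14]],"twist":[[0,0,0],[0,0,0],[0,0,0],[0,0,0],[0,0,0],[0,0,0],[0,0,0],[0,0,0]]}' && python3 -m inch '{"grip":[0.085,0.085,0.085,0.085,0.085,0.085,0.085,0.085],"offset":[[0,0,0.005],[0,0,0.01],[0,0,0.015],[0,0,0.02],[0,0,0.025],[0,0,0.03],[0,0,0.03],[0,0,0.03]],"twist":[[0,0,0],[0,0,0],[0,0,0],[0,0,0],[0,0,0],[0,0,0],[0,0,0],[0,0,0]]}' && python3 - <<'E'
from h import *
print(go((.4817,-.2966,-.001),28.2)); print(readout.state()['eef_pos'])
E
```

```text
t: 6.3
eef_pos: [0.4811, -0.2962, 0.0284]
ee_rot: [-0.002, 0.512, 0.859, -0.0]
force: [-1.3, 0.0, -1.0]
gripper_width: 0.085
gripper_force: 0.0
t: 6.97
eef_pos: [0.4818, -0.2977, 0.001]
ee_rot: [-0.0, 0.513, 0.858, -0.0]
force: [-0.0, 0.3, -0.2]
gripper_width: 0.0851
gripper_force: 0.0
(array([1. , 0.4, 2. ]), array([-0.03, -0.02,  0.05]))
[ 0.48183523 -0.29765129  0.00104204]
```

```bash
python3 -m inch '{"grip":[0.075,0.07,0.065,0.06,0.055,0.055,0.055,0.055],"offset":[[0,0,0.001],[0,0,0.001],[0,0,0.001],[0,0,0.001],[0,0,0.001],[0,0,0.001],[0,0,0.001],[0,0,0.001]],"twist":[[0,0,0],[0,0,0],[0,0,0],[0,0,0],[0,0,0],[0,0,0],[0,0,0],[0,0,0]]}' 70 && python3 -m inch '{"grip":[0.055,0.055,0.055,0.055,0.055,0.055,0.055,0.055],"offset":[[0,0,0],[0,0,0],[0,0,-0.003],[0,0,-0.008],[0,0,-0.014],[0,0,-0.022],[0,0,-0.03],[0,0,-0.03]],"twist":[[0,0,0],[0,0,0],[0,0,0],[0,0,0],[0,0,0],[0,0,0],[0,0,0],[0,0,0]]}' 70 && python3 - <<'E'
from h import *
print(go((.4817,-.2966,.32),28.2)); print(readout.state())
for n in("side",):
    p,d,K,Rm,t=cap(n); cv2.imwrite("pics/side3.png",cv2.resize(p[180:320,290:470],None,fx=3,fy=3)[...,::-1])
E
```

```text
t: 7.63
eef_pos: [0.4822, -0.2979, 0.001]
ee_rot: [0.0, 0.513, 0.858, 0.0]
force: [-2.4, 1.9, 5.1]
gripper_width: 0.0628
gripper_force: 76.8
t: 8.3
eef_pos: [0.4831, -0.2985, 0.0324]
ee_rot: [0.001, 0.513, 0.858, 0.0]
force: [-0.5, -0.3, -3.4]
gripper_width: 0.0627
gripper_force: 77.4
(array([ 1.600e+00,  2.000e-01, -2.876e+02]), array([0.1 , 0.14, 0.04]))
{'t': 8.3, 'qpos': array([-0.01075303,  0.51167643,  0.65444735,  1.78698913, -0.37128047,
        0.96579951,  1.28875336]), 'qd': array([ 0.0066696 ,  0.01614867, -0.01306678,  0.01542321, -0.01631377,
       -0.02956492,  0.01103311]), 'tau': array([ -0.56074155, -54.99876022,  11.56957716, -29.23785388,
         0.16630527,   0.56063309,  -0.13929212]), 'eef_pos': array([ 0.48309021, -0.29849506,  0.03243672]), 'ee_rot': array([1.47257145e-03, 5.13234159e-01, 8.58247349e-01, 1.29517092e-04]), 'force': array([-0.53304374, -0.27992947, -3.43975884]), 'moment': array([-0.06159576, -0.00552044,  0.01840807]), 'gripper_force': 77.42734551429749, 'gripper_width': 0.06266371692160395}
```

View pics/side3.png

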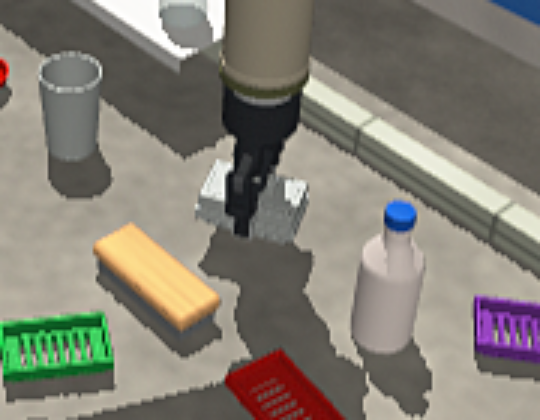

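The side view crop shows the lids held level and clear of the counter at (250,200), with nothing else disturbed. Lift, then carry.

```bash
python3 -m inch '{"grip":[0.055,0.055,0.055,0.055,0.055,0.055,0.055,0.055],"offset":[[0,0,-0.01],[0,0,-0.03],[0,0,-0.06],[0,0,-0.09],[0,0,-0.12],[0,0,-0.15],[0,0,-0.175],[0,0,-0.19]],"twist":[[0,0,0],[0,0,0],[0,0,0],[0,0,0],[0,0,0],[0,0,0],[0,0,0],[0,0,0]]}' && python3 - <<'E'
from h import *
for w in ((.52,-.15,.25),(.56,-.0,.27),(.6207,.1304,.24)): print(go(w,10.8))
E
```

```text
t: 9.02
eef_pos: [0.4824, -0.2985, 0.224]
ee_rot: [0.002, 0.513, 0.858, 0.0]
force: [0.4, -1.1, -3.9]
gripper_width: 0.0626
gripper_force: 77.9
(array([113. , 103.3, -26.1]), array([ 0.15,  0.14, 17.41]))
(array([226.2, 209.5, -46.2]), array([ 0.15,  0.14, 17.41]))
(array([312.5, 324.6, -16.2]), array([ 0.15,  0.14, 17.41]))
```

```bash
python3 -m inch '{"grip":[0.055,0.055,0.055,0.055,0.055,0.055,0.055,0.055],"offset":[[0.006,0.006,-0.005],[0.02,0.02,-0.015],[0.038,0.038,-0.03],[0.058,0.058,-0.04],[0.078,0.078,-0.045],[0.098,0.098,-0.045],[0.118,0.118,-0.045],[0.138,0.138,-0.045]],"twist":[[0,0,0],[0,0,1],[0,0,2],[0,0,3],[0,0,5],[0,0,6],[0,0,7],[0,0,8]]}' && python3 -m inch '{"grip":[0.055,0.055,0.055,0.055,0.055,0.055,0.055,0.055],"offset":[[0.018,0.022,0],[0.036,0.044,0],[0.054,0.066,0],[0.072,0.088,0],[0.09,0.11,0],[0.105,0.128,0],[0.116,0.141,0],[0.12,0.148,0]],"twist":[[0,0,1],[0,0,2],[0,0,4],[0,0,5],[0,0,6],[0,0,7],[0,0,8],[0,0,9]]}' &&  python3 - <<'E'
from h import *
print(readout.state()['eef_pos'],readout.state()['force'])
for w in ((.6207,.1304,.15),): print(go(w,10.8))
E
```

```text
t: 9.68
eef_pos: [0.5379, -0.1086, 0.2644]
ee_rot: [-0.001, 0.572, 0.82, -0.0]
force: [1.6, 0.1, -3.9]
gripper_width: 0.0624
gripper_force: 77.8
t: 10.35
eef_pos: [0.6355, 0.0576, 0.2633]
ee_rot: [-0.001, 0.633, 0.774, -0.001]
force: [-0.7, 0.2, -3.5]
gripper_width: 0.0623
gripper_force: 77.7
[0.63549899 0.05761824 0.26327778] [-0.73746714  0.18559999 -3.54763678]
(array([ 74.1,   0.3, 113.4]), array([-0.17, -0.08,  0.66]))
```

Over to above the pan, then down to about z 0.16, checking the pose there.

```bash
python3 -m inch '{"grip":[0.055,0.055,0.055,0.055,0.055,0.055,0.055,0.055],"offset":[[0.008,0,0],[0.02,0,0],[0.036,0,0],[0.05,0,0.01],[0.062,0,0.03],[0.07,0,0.05],[0.072,0,0.07],[0.072,0,0.08]],"twist":[[0,0,0.2],[0,0,0.4],[0,0,0.6],[0,0,0.6],[0,0,0.6],[0,0,0.6],[0,0,0.6],[0,0,0.6]]}' && python3 -m inch '{"grip":[0.055,0.055,0.055,0.055,0.055,0.055,0.055,0.055],"offset":[[0,0,0.005],[0,0,0.012],[0,0,0.018],[0,0,0.02],[0,0,0.02],[0,0,0.02],[0,0,0.02],[0,0,0.02]],"twist":[[0,0,0],[0,0,0],[0,0,0],[0,0,0],[0,0,0],[0,0,0],[0,0,0],[0,0,0]]}' &&  python3 - <<'E'
from h import *
p,d,K,Rm,t=cap("wrist"); W=world(d,K,Rm,t); cv2.imwrite("pics/wrist4.png",p[...,::-1])
print(readout.state()['eef_pos'],readout.state()['force'])
for lo,hi in ((.185,.205),(.207,.23),(.127,.136)):
    m=(W[...,2]>lo)&(W[...,2]<hi)&(np.hypot(W[...,0]-.62,W[...,1]-.133)<.065)
    q=W[m]; print(len(q),(cv2.minAreaRect((q[:,:2]*1000).astype(np.float32)),np.median(q[:,2]))  if len(q)>3 else '')
for w in ((.6207,.1304,.121),): print(go(w,10.8))
E
```

```text
t: 11.02
eef_pos: [0.6193, 0.1251, 0.1819]
ee_rot: [-0.002, 0.638, 0.77, -0.001]
force: [-0.7, -0.5, -4.9]
gripper_width: 0.0623
gripper_force: 77.6
t: 11.68
eef_pos: [0.6219, 0.1236, 0.1659]
ee_rot: [0.0, 0.638, 0.77, 0.0]
force: [0.4, 0.1, -3.5]
gripper_width: 0.0624
gripper_force: 77.7
[0.62185601 0.12360918 0.1657652 ] [-0.06242348  0.34013431 -3.53957358]
3238 (((618.5341796875, 144.62545776367188), (90.25911712646484, 64.71009826660156), 10.232956886291504), np.float64(0.1933427476718244))
33116 (((619.7011108398438, 138.6361541748047), (128.04861450195312, 72.00994873046875), 11.083250999450684), np.float64(0.2099015797367626))
601 (((612.1992797851562, 175.16650390625), (58.02388000488281, 10.124685287475586), 10.567901611328125), np.float64(0.13290096072273347))
(array([ 6.9,  0.1, 44.8]), array([ 0.04, -0.  , -0.15]))
```

View pics/wrist4.png

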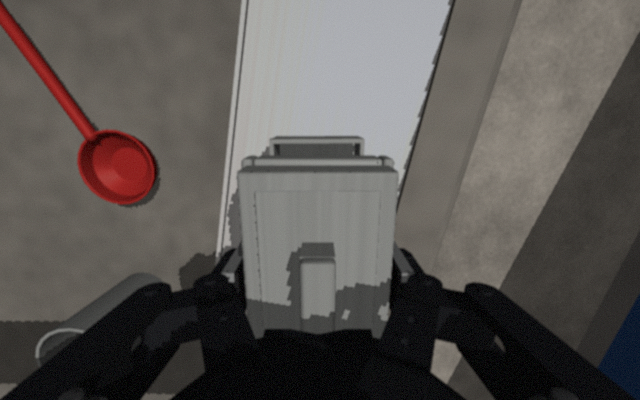

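The wrist view shows the lids level above the pan, and the pan's far edge at (317,140), with rim and roof far edges at (317,160) and (317,172). I'll compute the offsets along the tool axes.

```bash
python3 - <<'E'
from h import *
s=readout.state(); q=s['ee_rot']; Rt=R.from_quat([q[1],q[2],q[3],q[0]])
p,d,K,Rm,t=cap("wrist"); W=world(d,K,Rm,t)
T=Rt.inv().apply((W-s['eef_pos']).reshape(-1,3)).reshape(W.shape)*1000
print(Rt.inv().apply(np.array([.6204,.1318,.12])-s['eef_pos'])*1000)
for n,lo,hi in (("pan edge",.130,.135),("rim",.187,.194),("roof",.205,.2105)):
    m=(W[...,2]>lo)&(W[...,2]<hi)&(T[...,0]>38)&(T[...,0]<65)&(abs(T[...,1])<36)
    x=T[m]; print(n,len(x),np.percentile(x[:,0],[1,50,98,99.8]).round(1),np.percentile(x[:,1],[.3,99.7]).round(1),np.median(W[m][:,2]))
E
```

```text
[ 8.31577647  0.04821017 45.76580252]
pan edge 588 [47.8 55.7 57.5 57.5] [-28.9  28.9] 0.13287808030909054
rim 1317 [50.6 52.1 53.4 53.6] [-31.1  31.8] 0.19128079416577978
roof 5730 [38.1 44.9 50.8 51. ] [-28.6  29.5] 0.20879160592921692
```

```bash
python3 -m inch '{"grip":[0.055,0.055,0.055,0.055,0.055,0.055,0.055,0.055],"offset":[[0.004,0,0],[0.007,0,0.002],[0.007,0,0.008],[0.007,0,0.014],[0.007,0,0.02],[0.007,0,0.025],[0.007,0,0.028],[0.007,0,0.028]],"twist":[[0,0,0],[0,0,0],[0,0,0],[0,0,0],[0,0,0],[0,0,0],[0,0,0],[0,0,0]]}' && python3 -m inch '{"grip":[0.055,0.055,0.055,0.055,0.055,0.055,0.055,0.055],"offset":[[0,0,0.002],[0,0,0.004],[0,0,0.006],[0,0,0.008],[0,0,0.01],[0,0,0.012],[0,0,0.0135],[0,0,0.0135]],"twist":[[0,0,0],[0,0,0],[0,0,0],[0,0,0],[0,0,0],[0,0,0],[0,0,0],[0,0,0]]}' && python3 - <<'E'
from h import *
print(readout.state()['eef_pos'],readout.state()['force']); print(go((.6207,.1304,.121),10.8))
E
```

```text
t: 12.45
eef_pos: [0.6197, 0.1302, 0.136]
ee_rot: [-0.0, 0.639, 0.77, -0.001]
force: [-0.4, 0.1, -3.5]
gripper_width: 0.0622
gripper_force: 77.8
t: 13.12
eef_pos: [0.62, 0.1305, 0.1233]
ee_rot: [-0.0, 0.638, 0.77, -0.0]
force: [-0.1, 0.2, -3.7]
gripper_width: 0.0623
gripper_force: 77.8
[0.62004894 0.13047863 0.12333278] [-0.08811471  0.2402207  -3.74280109]
(array([-0.2,  0.6,  2.3]), array([-0.04,  0.  , -0.15]))
```

```bash
python3 -m inch '{"grip":[0.055,0.055,0.055,0.055,0.055,0.055,0.055,0.055],"offset":[[0,0,0.0005],[0,0,0.001],[0,0,0.0015],[0,0,0.002],[0,0,0.0025],[0,0,0.003],[0,0,0.003],[0,0,0.003]],"twist":[[0,0,0],[0,0,0],[0,0,0],[0,0,0],[0,0,0],[0,0,0],[0,0,0],[0,0,0]]}'
```

```text
t: 13.78
eef_pos: [0.6203, 0.1305, 0.1211]
ee_rot: [0.0, 0.638, 0.77, 0.0]
force: [-2.2, 0.6, 0.6]
gripper_width: 0.0625
gripper_force: 78.1
```

The load has gone off the wrist, so the strainer is bearing on the pan. Press slightly and release.

```bash
python3 -m inch '{"grip":[0.055,0.055,0.055,0.06,0.064,0.068,0.076,0.085],"offset":[[0,0,0.0005],[0,0,0.0007],[0,0,0.0007],[0,0,0.0007],[0,0,0.0007],[0,0,0.0007],[0,0,0.0007],[0,0,0.0007]],"twist":[[0,0,0],[0,0,0],[0,0,0],[0,0,0],[0,0,0],[0,0,0],[0,0,0],[0,0,0]]}' 20 && python3 -m inch '{"grip":[0.085,0.085,0.085,0.085,0.085,0.085,0.085,0.085],"offset":[[0,0,0],[0,0,0],[0,0,0],[0,0,-0.005],[0,0,-0.015],[0,0,-0.03],[0,0,-0.05],[0,0,-0.07]],"twist":[[0,0,0],[0,0,0],[0,0,0],[0,0,0],[0,0,0],[0,0,0],[0,0,0],[0,0,0]]}' && python3 -m inch '{"grip":[0.085,0.085,0.085,0.085,0.085,0.085,0.085,0.085],"offset":[[0.005,0,-0.02],[0.02,0,-0.04],[0.02,0,-0.06],[0.02,0,-0.08],[0.02,0,-0.08],[0.02,0,-0.08],[0.02,0,-0.08],[0.02,0,-0.08]],"twist":[[0,0,0],[0,0,0],[0,0,0],[0,0,0],[0,0,0],[0,0,0],[0,0,0],[0,0,0]]}' && python3 - <<'E'
from h import *
p,d,K,Rm,t=cap("wrist"); W=world(d,K,Rm,t); cv2.imwrite("pics/wrist5.png",p[...,::-1])
for n,lo,hi in (("pan edge",.129,.136),("rim",.143,.150),("roof",.160,.168),("handle",.172,.186)):
    m=(W[...,2]>lo)&(W[...,2]<hi)&(np.hypot(W[...,0]-.62,W[...,1]-.133)<.065)
    q=W[m]; print(n,len(q),(cv2.minAreaRect((q[:,:2]*1000).astype(np.float32)),np.median(q[:,2]))  if len(q)>3 else '')
E
```

```text
t: 14.45
eef_pos: [0.6205, 0.1305, 0.1201]
ee_rot: [0.0, 0.638, 0.77, 0.0]
force: [0.5, 0.0, 1.0]
gripper_width: 0.0845
gripper_force: 0.0
t: 15.12
eef_pos: [0.6202, 0.1304, 0.1916]
ee_rot: [0.0, 0.639, 0.77, -0.0]
force: [0.7, 1.0, 0.5]
gripper_width: 0.0853
gripper_force: 0.0
t: 15.78
eef_pos: [0.6161, 0.15, 0.2693]
ee_rot: [-0.0, 0.639, 0.77, -0.001]
force: [0.0, 0.6, -0.1]
gripper_width: 0.085
gripper_force: 0.0
pan edge 0 
rim 357 (((620.4615478515625, 132.8399658203125), (63.96696853637695, 101.71463775634766), 10.53312873840332), np.float64(0.14673053191343674))
roof 5740 (((620.69580078125, 131.8258056640625), (59.250545501708984, 99.23643493652344), 10.697542190551758), np.float64(0.16458753222054937))
handle 729 (((620.6776123046875, 132.17474365234375), (11.556047439575195, 45.80508041381836), 10.797466278076172), np.float64(0.18184562687367473))
```

View pics/wrist5.png

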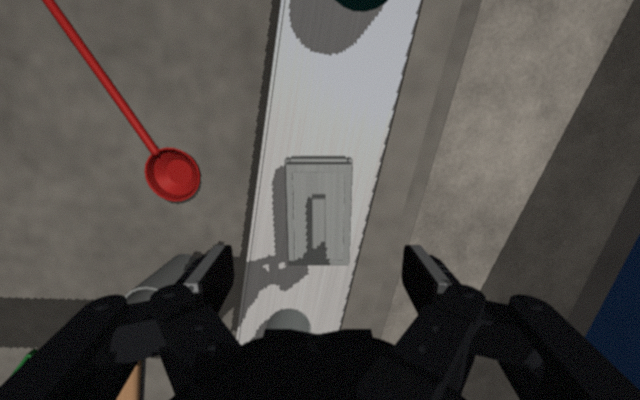

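The lids are seated: the roof at (320,210) is exactly 120 mm above its counter height, level and centred over the pan, and nothing else has moved. Next I grip the handle at (318,222).

```bash
python3 -c "
from h import *
print(go((.6207,.1320,.167),10.75))"; python3 -m inch '{"grip":[0.07,0.06,0.05,0.04,0.04,0.04,0.04,0.04],"offset":[[-0.005,0,0.01],[-0.01,0,0.02],[-0.018,0.001,0.035],[-0.018,0.001,0.05],[-0.018,0.001,0.065],[-0.018,0.001,0.075],[-0.018,0.001,0.082],[-0.018,0.001,0.082]],"twist":[[0,0,0],[0,0,0],[0,0,0],[0,0,0],[0,0,0],[0,0,0],[0,0,0],[0,0,0]]}' && python3 -c "
from h import *
print(go((.6207,.1320,.167),10.75))"
```

```text
(array([-18.6,   1.4, 102.1]), array([-0.1 ,  0.01, -0.11]))
t: 16.5
eef_pos: [0.6198, 0.1323, 0.1857]
ee_rot: [-0.001, 0.639, 0.77, -0.002]
force: [-0.6, 0.4, 0.6]
gripper_width: 0.0402
gripper_force: 0.0
(array([-0.4,  0.9, 18.7]), array([-0.2 ,  0.03, -0.11]))
```

```bash
python3 -m inch '{"grip":[0.04,0.04,0.04,0.04,0.04,0.04,0.04,0.04],"offset":[[0,0.0005,0.004],[0,0.0005,0.008],[0,0.0005,0.012],[0,0.0005,0.015],[0,0.0005,0.0175],[0,0.0005,0.0175],[0,0.0005,0.0175],[0,0.0005,0.0175]],"twist":[[0,0,0],[0,0,0],[0,0,0],[0,0,0],[0,0,0],[0,0,0],[0,0,0],[0,0,0]]}' && python3 -c "
from h import *
print(go((.6207,.1320,.167),10.75))"
```

```text
t: 17.17
eef_pos: [0.6215, 0.1328, 0.1708]
ee_rot: [0.0, 0.638, 0.77, 0.0]
force: [0.9, -0.1, -0.5]
gripper_width: 0.0401
gripper_force: 0.0
(array([-0.6, -0.9,  3.8]), array([ 0.01, -0.  , -0.1 ]))
```

```bash
python3 -m inch '{"grip":[0.04,0.04,0.03,0.02,0.012,0.008,0.005,0.005],"offset":[[0,-0.0008,0.002],[0,-0.0008,0.003],[0,-0.0008,0.003],[0,-0.0008,0.003],[0,-0.0008,0.003],[0,-0.0008,0.003],[0,-0.0008,0.003],[0,-0.0008,0.003]],"twist":[[0,0,0],[0,0,0],[0,0,0],[0,0,0],[0,0,0],[0,0,0],[0,0,0],[0,0,0]]}' 60 && python3 -m inch '{"grip":[0.005,0.005,0.005,0.005,0.005,0.005,0.005,0.005],"offset":[[0,0,0],[0,0,0],[0,0,0],[0,0,0],[0,0,-0.001],[0,0,-0.002],[0,0,-0.003],[0,0,-0.003]],"twist":[[0,0,0],[0,0,0],[0,0,0],[0,0,0],[0,0,0],[0,0,0],[0,0,0],[0,0,0]]}'
```

```text
t: 17.83
eef_pos: [0.6206, 0.1326, 0.1678]
ee_rot: [0.0, 0.638, 0.77, 0.0]
force: [-0.7, 0.3, 1.8]
gripper_width: 0.0101
gripper_force: 58.8
t: 18.5
eef_pos: [0.6206, 0.1326, 0.1705]
ee_rot: [-0.0, 0.638, 0.77, -0.0]
force: [0.3, 1.0, -0.5]
gripper_width: 0.0104
gripper_force: 58.5
```

```bash
python3 -m inch '{"grip":[0.005,0.005,0.005,0.005,0.005,0.005,0.005,0.005],"offset":[[0,0,-0.001],[0,0,-0.003],[0,0,-0.005],[0,0,-0.008],[0,0,-0.012],[0,0,-0.017],[0,0,-0.022],[0,0,-0.025]],"twist":[[0,0,0],[0,0,0],[0,0,0],[0,0,0],[0,0,0],[0,0,0],[0,0,0],[0,0,0]]}' && python3 -m inch '{"grip":[0.005,0.005,0.005,0.005,0.005,0.005,0.005,0.005],"offset":[[0,0,-0.01],[0,0,-0.025],[0,0,-0.045],[0,0,-0.065],[0,0,-0.085],[0,0,-0.1],[0,0,-0.11],[0,0,-0.115]],"twist":[[0,0,0],[0,0,0],[0,0,0],[0,0,0],[0,0,0],[0,0,0],[0,0,0],[0,0,0]]}' && python3 -m inch '{"grip":[0.005,0.005,0.005,0.005,0.005,0.005,0.005,0.005],"offset":[[0,0,0],[0,0,0],[0,0,0],[0,0,0],[0,0,0],[0,0,0],[0,0,0],[0,0,0]],"twist":[[0,0,0],[0,0,0],[0,0,0],[0,0,0],[0,0,0],[0,0,0],[0,0,0],[0,0,0]]}' && python3 - <<'E'
from h import *
I=[]
for n,(u,v) in (("scene",(341,225)),("side",(320,145))):
    p=cap(n)[0]; I.append(cv2.resize(p[v-60:v+60,u-60:u+60],(390,390),interpolation=cv2.INTER_CUBIC))
cv2.imwrite("pics/end.png",np.hstack(I)[...,::-1])
E
```

```text
t: 19.17
eef_pos: [0.621, 0.1326, 0.1967]
ee_rot: [0.0, 0.638, 0.77, 0.0]
force: [0.7, 0.4, -1.2]
gripper_width: 0.01
gripper_force: 58.5
t: 19.83
eef_pos: [0.6211, 0.1325, 0.3127]
ee_rot: [0.001, 0.638, 0.77, 0.001]
force: [0.3, -0.7, -1.5]
gripper_width: 0.0101
gripper_force: 58.6
t: 20.5
eef_pos: [0.6206, 0.1326, 0.3104]
ee_rot: [-0.0, 0.638, 0.77, -0.0]
force: [-0.8, 0.5, -0.5]
gripper_width: 0.0102
gripper_force: 58.6
```

View pics/end.png

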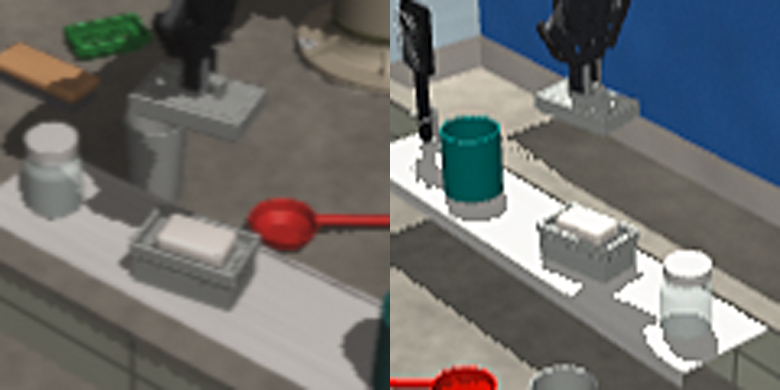

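The cover is held level at (195,100) in the left crop and (588,103) in the right one, about 14 cm up. The strainer, with the soap flat on it, is seated in the pan at (195,250) and (588,240).

```bash
python3 -c "
from rig import order
print(order.finish_job())"
```

```text
the job is handed in; nothing more can be done
None
```

I handed the job in at about 20.5 s: the strainer is seated in the pan with the soap flat on it, and the gripper is holding the cover level about 14 cm above where it sat; the hand-in returned no verdict.

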